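# Tag the red paint and loosen its cap

### The job

The red paint in the square jar is about to be used: first hang its colour tag, which lies on the cap, over the brass post by the ring and let go of it, so that it rests flat on the post's wooden base. Then unscrew the white cap anticlockwise, with the jar staying braced in its wooden block, stop when the cap comes free, lift it straight off, and finish while still holding it level just above the jar's mouth, a finger's width or two clear of it. Leave the brush jar, the tub of tubes and the blue paint jar where they are.

Things in the scene. Friction and masses are not known exactly. Their poses are not given: they have to be found in the camera images.
- jar_mouth (a point): Red square paint jar (68 x 68 mm, 62 mm high to its shoulder, 0.45 to 0.7 kg) with a white round neck, standing loose in the wooden block. This point is the centre of the neck's rim, 96 mm above the jar's underside; z up, x square to a jar side. The cap's lugs catch under three lips outside the neck.
- jar_mark (a point): White mark on the jar's shoulder, 33 mm out from the neck's axis, 55 degrees anticlockwise (from above) of the jar's x axis. The cap is free with its red stripe over this mark, or up to 13 degrees either side of it; a firm stop comes about 15 degrees past it: forcing the cap against it jams or slips.
- brace: Wooden block 99 x 99 mm, 40 mm high, fixed to the table, with a square pocket 71 mm wide and 30 mm deep that keeps the jar from turning (1.5 mm play each side) but not from being lifted. Origin at the centre of its underside.
- cap_mid (a point): White ribbed cap, 60 mm across, 26 mm high; this is its centre, half-way up; z up, red stripe along x on top and side. Held tight by a springy seal (10 N; up to 0.5 N m to turn), its stripe starts 55 to 75 degrees clockwise of the jar's white mark. Freed, it springs up 3 mm; its lower edge, 18 mm below the rim when tight and 16 mm over the jar's shoulder, then lifts straight off.
- tag_hole (a point): Colour tag lying on the cap: black plate 6 mm thick, a ring (46 mm outside, hole 24 mm) with a straight tab (26 mm wide, reaching 85 mm from the hole's centre, red patch on top). 40 g. This point is the hole's centre, half-way through the thickness; x points along the tab, z up.
- tag_tab (a point): The place to pinch the tag: on the middle line of its tab, 66 mm from the hole's centre along x, half-way through the thickness. It overhangs the cap; the tab is 26 mm wide across y here.
- post_tip (a point): Tip of the upright brass post, 10 mm thick, 80 mm above the table, on a round dark wooden base (84 mm across, 30 mm high, fixed). The tag's ring goes over the post and rests flat on the base.
- brush_jar: Bystander: loose glass jar of brushes, 68 mm across, about 200 mm high; origin at the centre of its underside.
- tube_tub: Bystander: loose grey plastic tub of paint tubes, 110 x 85 x 45 mm; origin at the centre of its underside.
- blue_jar: Bystander: loose round jar of blue paint, 60 mm across, 75 mm high; origin at the centre of its underside.
Things that resemble listed ones, but are neither listed nor needed, are in the scene too. There is more than one size of the part that bears tag_hole; the job needs the smallest. Of the things that look like the part that bears cap_mid, the larger one is meant.

How it is judged:
On the way, in this order (a step that is already met when the one before it is completed fails the run):
1. the tag hangs on the post by its ring, flat on the base, let go (horizontal distance between tag_hole and post_tip below 0.01 m and height (world z) of tag_hole between 0.028 and 0.038 m and angle between tag_hole's own z axis and vertical below 0.12 rad and contact force between tag and the fingers below 0.1 N), for 0.2 s.
2. the cap is unscrewed and held clear of the mouth (z of cap_mid in the frame of jar_mouth between 0.016 and 0.06 m and horizontal distance between cap_mid and jar_mouth below 0.02 m and contact force between cap and the fingers above 1 N), for 0.2 s.
At the end, for the whole second after the job is handed in: The tag lies flat (7 degrees) on the base, the post through its ring, let go. The cap is gripped, still, level (11 degrees), within 20 mm of the jar axis, its lower edge 3 to 47 mm above the rim, off the jar. The jar stands upright within 8 mm of where it was (all of step 1 and all of step 2 and contact force between cap and jar below 0.1 N and angle between cap_mid's own z axis and vertical below 0.2 rad and linear speed of cap below 0.02 m/s and distance of jar_mouth from where it was at the start of the episode below 0.008 m and angle between jar_mouth's own z axis and vertical below 0.06 rad); the arm keeps its last pose, push and grip.
It fails at once if the brush jar is pushed more than 25 mm or tipped (distance of brush_jar from where it was at the start of the episode above 0.025 m or angle between brush_jar's own z axis and vertical above 0.3 rad).
It fails at once if the tub of tubes is pushed more than 25 mm or tipped (distance of tube_tub from where it was at the start of the episode above 0.025 m or angle between tube_tub's own z axis and vertical above 0.3 rad).
It fails at once if the blue jar is pushed more than 25 mm or tipped (distance of blue_jar from where it was at the start of the episode above 0.025 m or angle between blue_jar's own z axis and vertical above 0.3 rad).
It fails at once if the jar is dragged, tipped or lifted out of its brace (more than 15 mm) (distance of jar_mouth from where it was at the start of the episode above 0.015 m or angle between jar_mouth's own z axis and vertical above 0.15 rad).
It also fails if it takes over 54 s, if anything falls off the work surface, if the arm or the gripper's body presses on something with over 40 N, if the wrist force passes 120 N, or if a joint passes its speed limit or range.

### The arm

A 7-joint arm with a two-finger parallel gripper is mounted at the origin on the work surface. World frame = base frame: x ahead of the robot, y to its left, z up, the work surface at z = 0. Lengths are in m, angles in rad, forces in N, time in s.
With the tool pointing down it reaches from about 0.425 to 0.95 m from the base axis. Payload 4.7 kg.
Tool frame: the origin (TCP) lies at the centre of the arm's flange, where the gripper is bolted on; the fingertips stand 182 mm ahead of it and the grasp point (between the pads) lies 164 mm ahead of it; z points along the fingers, y is the line along which they close (so a half turn about z gives the same grasp; the last joint's range is limited). The gripper opens to 87 mm and grips with 3 to 60 N. Pads are 19 mm wide; open, the fingers measure 117 mm over their backs; the gripper's body (75 mm by 190 mm) begins 51 mm behind the grasp point.
Start: joints at [-1.254, 0.469, -0.049, 1.532, 0.024, 1.141, -0.082], TCP at [0.229, 0.635, 0.405] pointing down, gripper open.
Joint ranges: [-2.59, 2.59], [-0.33, 1.99], [-1.39, 1.29], [0.1, 2.45], [-1.04, 4.18], [0.21, 1.99], [-2.66, 2.66]. Speed limits (rad/s): [2.57, 2.57, 3.14, 3.14, 3.14, 3.14, 3.14].

### API

Orientations are given as a unit quaternion [x, y, z, w].
In Python, from plant import bot gives the robot as it stands.
- The arm moves only by the tool drive_tool, never from a script. Its argument "plan" is a list of rows, each an object of numbers: "dx", "dy", "dz": the shift along the tool's x, y, z in cm; "ax", "ay", "az": the turn, a rotation vector about the tool's x, y, z in degrees. In form: [{"dx": .., "dy": .., "dz": .., "ax": .., "ay": .., "az": ..}, ...]. A call has 1 to 10 rows; each row is the pose to reach, as a shift and turn from the pose commanded when the call began, along the tool's axes at that moment; what a row does not reach only later rows make up. A row lasts 1/12 s, in which the tool goes at most 41.7 mm and 7.16 degrees, less where a joint would pass 70% of its speed; a pose out of reach is approached as far as the arm can. A call with a gripper value outside its range is refused whole. "grip" is the closure, from 0 (fully open) to 1 (shut), set as the call begins (left out, the last holds). The fingers move at their own pace and stop on an object; the grip force is fixed at half the most. Time passes only in rows, so rows that repeat a pose let the fingers close. It gives the time, the measured TCP pose, the force, the opening and the grip force at its end, in the units of the state.
- bot.state(): the state, without advancing time (a new reading comes with each control period).
- bot.snapshot(name): name is "scene" or "top" or "wrist"; returns (picture, depth): 400x640x3 uint8, blue, green, red; 400x640 float32, m along the optical axis (not along the pixel's ray), 0 where there is no reading.
- bot.camera_params(name): a dict with "fovy" (degrees; the focal length in pixels is half the picture's height over the tangent of half this angle, whatever the lens; pixels are square), "cx", "cy" (the principal point, pixels), "T" (4x4, takes a point from camera to world coordinates). Camera axes: x right, y down, z forward; pixel columns grow to the right and rows downward; lengths in m; the calibration is good to about 2 mm. The wrist camera is an equidistant fisheye: a pixel r from the principal point sees the ray r / f radians off the axis. A picture is of the moment at which its call begins: read the wrist's pose just before it. camera_params takes no time and is no camera call; for the wrist camera it gives the pose at the moment of the call.
- bot.finish_job(): hands the job in; it is judged then, once.
The state is a dict: "time_s": time; "joints": joint angles; "dq": joint speeds; "tau": joint torques, N m; "tcp_pos": TCP position; "orientation": TCP orientation; "wrist_force": force on the tool from outside, world axes, zero at the start; "moment": the same for the moment, N m; "grip_width": opening from 0.0 (shut) to 1.0 (fully open); "gripper_force": force on a finger pad.
Only numpy, scipy, OpenCV 4.12 (cv2) and the standard library are available. Lean on these libraries where they do the work, as an engineer would, in place of code of your own. Each camera call takes 0.05 s, during which the arm holds its last target. There are 200 camera calls.

## Working session

There is one attempt and no reset: what is moved stays moved. The work goes in short steps, Python scripts to look and compute and a tool call to move; the robot and the scene stay as the last step left them, time stands still between calls to the robot, and variables do not carry over. Pictures are saved under pics/ and viewed, at most 13 in all, crops included, and the job is handed in when it is done.

Besides the shell and the picture viewer there is one more tool, called after "Call:" as a command line: name --argument value ..., lists and objects as JSON in quotes. drive_tool: Moves the arm, as the interface text tells. Its arguments: {"type":"object","properties":{"plan":{"type":"array","items":{"type":"object","properties":{"dx":{"type":"number"},"dy":{"type":"number"},"dz":{"type":"number"},"ax":{"type":"number"},"ay":{"type":"number"},"az":{"type":"number"}}}},"grip":{"type":"number"}},"required":["plan"]}

```bash
ls; mkdir -p pics
python3 - <<'E'
from plant import bot
import cv2,numpy as np
s=bot.state();print(s)
for n in("scene","top"):
    p,d=bot.snapshot(n);cv2.imwrite(f"pics/{n}0.png",p);np.save(f"pics/{n}0.npy",d)
    print(n,bot.camera_params(n))
E
```

```text
pics
{'time_s': 0.0, 'joints': array([-1.25387569,  0.4694446 , -0.04861411,  1.53368775,  0.02410051,
        1.14101281, -0.08227112]), 'dq': array([-1.77273479e-04,  1.55216248e-03, -7.67766295e-04,  1.31341667e-03,
        1.91852181e-03,  3.24502320e-05, -1.07789720e-03]), 'tau': array([-1.43362064e-03, -5.07976663e+01, -8.16925638e-02, -2.36165786e+01,
       -6.15434186e-02,  3.78188014e-02,  1.78330229e-04]), 'tcp_pos': array([0.22868948, 0.6348182 , 0.40369964]), 'orientation': array([ 1.72011643e-01,  9.85094426e-01, -9.73759086e-04, -1.37228204e-04]), 'wrist_force': array([0.37326418, 0.66104314, 0.04738341]), 'moment': array([-0.03851789, -0.02695876, -0.0147476 ]), 'gripper_force': 0.0, 'grip_width': 0.9970686257699787}
scene {'fovy': 54.40298105925706, 'cx': 320.38526184287633, 'cy': 200.49871912989377, 'T': array([[-0.70155418,  0.60409441, -0.37801016,  0.94149457],
       [ 0.71259112,  0.59025304, -0.37922981,  0.32037539],
       [-0.00596897, -0.53541694, -0.8445668 ,  0.8354673 ],
       [ 0.        ,  0.        ,  0.        ,  1.        ]])}
top {'fovy': 45.09795188290577, 'cx': 316.1222779531211, 'cy': 204.54758902230986, 'T': array([[ 0.01438261, -0.99771692,  0.06598549,  0.53203298],
       [-0.99987978, -0.01473336, -0.00483202,  0.00139304],
       [ 0.00579317, -0.06590806, -0.99780888,  1.34365886],
       [ 0.        ,  0.        ,  0.        ,  1.        ]])}
```

View pics/scene0.png

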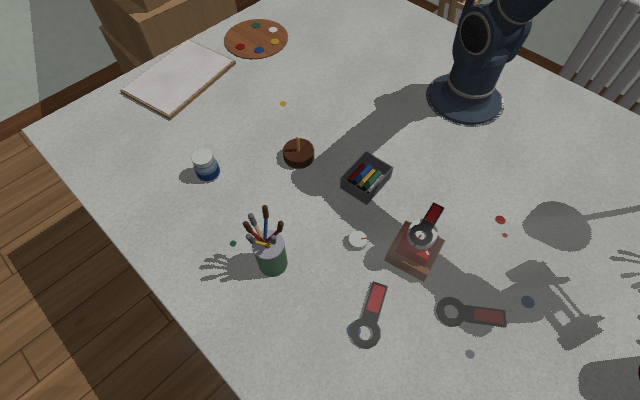

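View pics/top0.png

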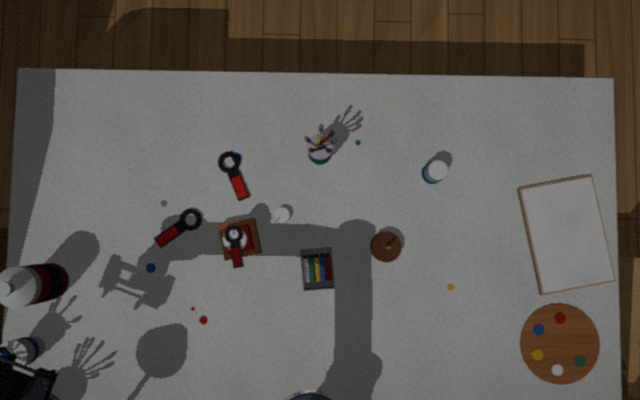

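Tags: one at top (231,160) and one at (190,218), both lying on the table, and one on the cap at (235,235). Caps: red jar's (235,235), a loose disc at (282,213) and the blue jar's lid at (435,171). By the description I want the tag and cap on the red square jar at (235,235), and will check that close up.

```bash
cat > h.py <<'E'
import numpy as np,cv2
from scipy.spatial.transform import Rotation as R
from plant import bot
def shot(n,f=None):
    c=bot.camera_params(n);p,d=bot.snapshot(n)
    if f:cv2.imwrite(f"pics/{f}.png",p)
    return c,p,d
def ray(c,n,uv):
    uv=np.atleast_2d(uv).astype(float);f=200/np.tan(np.radians(c["fovy"]/2))
    q=(uv-[c["cx"],c["cy"]])/f
    if n=="wrist":
        r=np.linalg.norm(q,axis=1,keepdims=True);v=np.hstack([q*np.sinc(r/np.pi),np.cos(r)])
    else: v=np.hstack([q,np.ones((len(q),1))])
    return c["T"][:3,3],v@c["T"][:3,:3].T
def onplane(c,n,uv,z):
    o,v=ray(c,n,uv);return o+v*((z-o[2])/v[:,2])[:,None]
def project(c,n,P):
    q=(np.atleast_2d(P)-c["T"][:3,3])@c["T"][:3,:3];f=200/np.tan(np.radians(c["fovy"]/2))
    if n=="wrist":
        r=np.linalg.norm(q[:,:2],axis=1,keepdims=True);return q[:,:2]/r*np.arctan2(r,q[:,2:])*f+[c["cx"],c["cy"]]
    return q[:,:2]/q[:,2:]*f+[c["cx"],c["cy"]]
def cloud(c,n,d):
    v,u=np.mgrid[:400,:640];o,r=ray(c,n,np.c_[u.ravel(),v.ravel()])
    fw=r@c["T"][:3,2]
    P=o+r*(d.ravel()/fw)[:,None];P[d.ravel()==0]=np.nan;return P.reshape(400,640,3)
def go(p,yaw=None):
    """shift (cm, tool axes) and az (deg) to bring TCP to p, tool y at yaw (deg), pointing down"""
    s=bot.state();r=R.from_quat(s["orientation"]);print("t",s["time_s"],"tcp",s["tcp_pos"].round(4))
    print("shift cm",(r.inv().apply(np.array(p)-s["tcp_pos"])*100).round(2))
    y=r.as_matrix()[:,1];print("tool y deg",np.degrees(np.arctan2(y[1],y[0])).round(2),"tool z",r.as_matrix()[:,2].round(4))
    if yaw is not None:
        t=np.radians(yaw);G=np.c_[[np.sin(t),-np.cos(t),0],[np.cos(t),np.sin(t),0],[0,0,-1]]
        print("turn deg",np.degrees((r.inv()*R.from_matrix(G)).as_rotvec()).round(2))
E
python3 - <<'E'
from h import *
c,p,d=shot("top")
for n,uv,z in(("jar",(235,237),.117),("post",(386,246),.03),("brush",(320,155),.01),("tub",(317,268),.03),("blue",(435,171),.07)):print(n,onplane(c,"top",uv,z).round(3))
w=bot.camera_params("wrist");T=np.eye(4);s=bot.state();T[:3,:3]=R.from_quat(s["orientation"]).as_matrix();T[:3,3]=s["tcp_pos"]
print((np.linalg.inv(T)@w["T"]).round(3),w["fovy"])
go([.47,.20,.40],45)
E
```

```text
jar [[0.528 0.2   0.117]]
post [[ 0.509 -0.197  0.03 ]]
brush [[ 0.759 -0.014  0.01 ]]
tub [[ 0.447 -0.01   0.03 ]]
blue [[ 0.711 -0.32   0.07 ]]
[[-0.    -0.966 -0.26   0.071]
 [ 1.    -0.     0.001  0.   ]
 [-0.001 -0.26   0.966  0.02 ]
 [ 0.     0.     0.     1.   ]] 65.70646984690485
t 0.15 tcp [0.2287 0.6349 0.4039]
shift cm [-37.44 -32.74   0.44]
tool y deg 70.19 tool z [-5.0e-04 -1.4e-03 -1.0e+00]Traceback (most recent call last):
  File "<stdin>", line 6, in <module>
  File "h.py", line 33, in go
    print("turn deg",np.degrees((r.inv()*R.from_matrix(G)).as_rotvec()).round(2))
                                         ~~~~~~~~~~~~~^^^
  File "scipy/spatial/transform/_rotation.pyx", line 1143, in scipy.spatial.transform._rotation.Rotation.from_matrix
ValueError: Non-positive determinant (left-handed or null coordinate frame) in rotation matrix 0: [[ 0.70710678  0.70710678  0.        ]
 [-0.70710678  0.70710678  0.        ]
 [ 0.          0.         -1.        ]].
```

```bash
sed -i 's/\[\[np.sin(t),-np.cos(t),0\]/[[-np.sin(t),np.cos(t),0]/' h.py
python3 - <<'E'
from h import *
go([.52,.20,.40],90)
E
```

```text
t 0.15 tcp [0.2287 0.6349 0.4039]
shift cm [-42.15 -31.04   0.44]
tool y deg 70.19 tool z [-5.0e-04 -1.4e-03 -1.0e+00]
turn deg [-8.000e-02 -1.000e-02 -1.981e+01]
```

Call:
drive_tool --plan '[{"dx": -4.2,"dy": -3.1,"az": -2},{"dx": -8.4,"dy": -6.2,"az": -4},{"dx": -12.6,"dy": -9.3,"az": -6},{"dx": -16.8,"dy": -12.4,"az": -8},{"dx": -21,"dy": -15.5,"az": -10},{"dx": -25.2,"dy": -18.6,"az": -12},{"dx": -29.4,"dy": -21.7,"az": -14},{"dx": -33.6,"dy": -24.8,"az": -16},{"dx": -37.8,"dy": -27.9,"az": -18},{"dx": -42.1,"dy": -31,"dz": 0.4,"az": -19.8}]' --grip 0

```text
invalid input
```

Run:
```python
from h import *
go([.52,.20,.40],90)
```

```text
t 0.15 tcp [0.2287 0.6349 0.4039]
shift cm [-42.15 -31.04   0.44]
tool y deg 70.19 tool z [-5.0e-04 -1.4e-03 -1.0e+00]
turn deg [-8.000e-02 -1.000e-02 -1.981e+01]
```

Call:
drive_tool --plan '[{"dx": -10,"dy": -8,"dz": 0,"ax": 0,"ay": 0,"az": -5},{"dx": -20,"dy": -15,"dz": 0,"ax": 0,"ay": 0,"az": -10},{"dx": -42,"dy": -31,"dz": 0,"ax": 0,"ay": 0,"az": -20},{"dx": -42,"dy": -31,"dz": 0,"ax": 0,"ay": 0,"az": -20},{"dx": -42,"dy": -31,"dz": 0,"ax": 0,"ay": 0,"az": -20},{"dx": -42,"dy": -31,"dz": 0,"ax": 0,"ay": 0,"az": -20},{"dx": -42,"dy": -31,"dz": 0,"ax": 0,"ay": 0,"az": -20},{"dx": -42,"dy": -31,"dz": 0,"ax": 0,"ay": 0,"az": -20},{"dx": -42,"dy": -31,"dz": 0,"ax": 0,"ay": 0,"az": -20},{"dx": -42,"dy": -31,"dz": 0,"ax": 0,"ay": 0,"az": -20}]'

```text
time_s: 0.98
tcp_pos: [0.4606, 0.2864, 0.4047]
orientation: [-0.002, 1.0, 0.0, -0.0]
wrist_force: [1.0, 0.1, -1.0]
grip_width: 0.998
gripper_force: 0.0
```

Run:
```python
from h import *
go([.52,.20,.40],90)
```

```text
t 0.9833 tcp [0.4606 0.2864 0.4047]
shift cm [-5.91 -8.66  0.47]
tool y deg 90.19 tool z [-1.e-04  1.e-04 -1.e+00]
turn deg [ 0.   -0.    0.19]
```

Call:
drive_tool --plan '[{"dx": -5.9,"dy": -8.6,"dz": 0.5,"ax": 0,"ay": 0,"az": 0},{"dx": -5.9,"dy": -8.6,"dz": 0.5,"ax": 0,"ay": 0,"az": 0},{"dx": -5.9,"dy": -8.6,"dz": 0.5,"ax": 0,"ay": 0,"az": 0},{"dx": -5.9,"dy": -8.6,"dz": 0.5,"ax": 0,"ay": 0,"az": 0},{"dx": -5.9,"dy": -8.6,"dz": 0.5,"ax": 0,"ay": 0,"az": 0}]'

```text
time_s: 1.4
tcp_pos: [0.5198, 0.2012, 0.3994]
orientation: [0.0, 1.0, -0.0, -0.0]
wrist_force: [-0.2, 0.9, 0.4]
grip_width: 0.998
gripper_force: 0.0
```

Run:
```python
from h import *
c,p,d=shot("wrist","w1")
np.savez("pics/w1",d=d,p=p,**c)
C=cloud(c,"wrist",d)
print(bot.state()["tcp_pos"],bot.state()["dq"].round(3))
o=project(c,"wrist",[.528,.2,.117]);print(o)
h=C[...,2];print("z pct near",np.nanpercentile(h[150:250,270:370],[1,25,50,75,99]))
```

```text
[0.51899294 0.20289765 0.39945085] [-0.024 -0.005 -0.027  0.001  0.001 -0.001  0.001]
[[318.20681584 211.52200461]]
z pct near [-0.00095199  0.03635933  0.07218608  0.12028993  0.12230481]
```

View pics/w1.png

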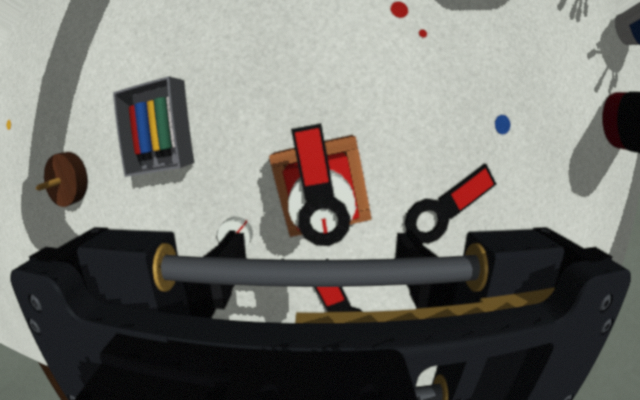

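The tag on the cap shows its ring at (323,219) and its tab end at (309,127); other tags are at (426,219) and (330,293), and a loose disc is at (235,231). I'll measure the tag and check sizes, with a close crop.

```bash
cat > tag.py <<'E'
from h import *
def tag(c,p,d,z,lo,near):
    # black+red mask of the tag by height band around z, near xy
    C=cloud(c,"wrist",d);P=onplane(c,"wrist",np.stack(np.meshgrid(range(640),range(400)),-1).reshape(-1,2),z).reshape(400,640,3)
    b,g,r=[p[...,i].astype(int) for i in range(3)]
    reach=np.linalg.norm(P[...,:2]-near,axis=2)<.11
    red=((r>110)&(g<70)&reach)
    dark=((p.max(2)<75)&reach)
    band=(abs(C[...,2]-z)<lo)
    return C,P,red,dark,band
E
python3 - <<'E'
from tag import *
f=np.load("pics/w1.npz");c={k:f[k] for k in("T","cx","cy","fovy")};p,d=f["p"],f["d"]
def ana(z,near,lo=.012):
    C,P,red,dark,band=tag(c,p,d,z,lo,np.array(near))
    m=((red|dark)&band).astype(np.uint8)
    n,L,st,ce=cv2.connectedComponentsWithStats(m);k=1+st[1:,4].argmax();m=(L==k).astype(np.uint8)
    cs,h=cv2.findContours(m,cv2.RETR_CCOMP,cv2.CHAIN_APPROX_NONE)
    holes=[q for q,hh in zip(cs,h[0]) if hh[3]>=0 and cv2.contourArea(q)>60]
    for q in holes:
        M=P[q[:,0,1],q[:,0,0],:2];(x,y),r=cv2.minEnclosingCircle((M*1000).astype(np.float32));print("hole px",q[:,0].mean(0),"xy",(x,y),"dia~",2*r)
        H=np.array([x,y])/1000
    A=P[m>0][:,:2]
    rp=P[(red&band&(L==k))][:,:2]; t=rp.mean(0)-H
    q=rp-rp.mean(0);u=np.linalg.svd(q,full_matrices=False)[2][0];u*=np.sign(u@t)
    print("dir from hole",np.degrees(np.arctan2(t[1],t[0])),"pca",np.degrees(np.arctan2(u[1],u[0])),"reach",((A-H)@(t/np.linalg.norm(t))).max(),"z",np.nanmedian(C[m>0][:,2]),"pinch",H+.066*t/np.linalg.norm(t))
ana(.120,[.528,.2])
for uv in((426,219),):
    ana(.006,onplane(c,"wrist",uv,.006)[0,:2],.012)
cv2.imwrite("pics/crop1.png",cv2.resize(p[110:260,210:450],None,fx=3,fy=3,interpolation=cv2.INTER_CUBIC))
E
```

```text
hole px [323.50961538 221.93269231] xy (535.172607421875, 204.41371154785156) dia~ 26.231714248657227
dir from hole -169.9225136648998 pca -169.7850372961905 reach 0.08319227410446188 z 0.12101212447582987 pinch [0.47019085 0.19286504]
hole px [426.15384615 220.92307692] xy (575.4525756835938, 342.70379638671875) dia~ 33.818504333496094
dir from hole 125.01113869733598 pca 126.34008207447974 reach 0.11080213152517998 z 0.008475885326880817 pinch [0.53758602 0.39676047]
```

View pics/crop1.png

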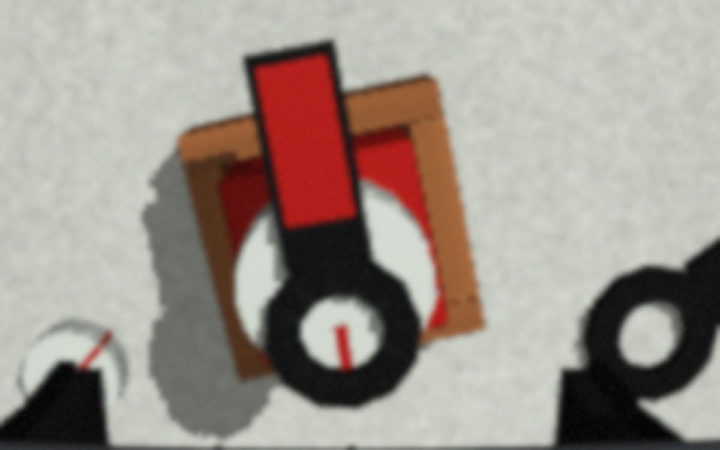

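Confirmed: the tag on the cap is the smallest (about 24 mm hole, 85 mm reach; the other one measured reaches 111 mm). Its stripe shows on the large cap. The tab points to -170°, with the pinch at (0.470, 0.193).

Run:
```python
from h import *
go([.470,.193,.31],100)
```

```text
t 1.45 tcp [0.519  0.2029 0.3995]
shift cm [ 4.89 -0.98  8.95]
tool y deg 90.17 tool z [-9.e-04  5.e-04 -1.e+00]
turn deg [ 0.03 -0.05 -9.83]
```

Call:
drive_tool --plan '[{"dx": 2.5,"dy": -0.5,"dz": 2,"ax": 0,"ay": 0,"az": -5},{"dx": 4.9,"dy": -1,"dz": 5,"ax": 0,"ay": 0,"az": -10},{"dx": 4.9,"dy": -1,"dz": 9,"ax": 0,"ay": 0,"az": -10},{"dx": 4.9,"dy": -1,"dz": 9,"ax": 0,"ay": 0,"az": -10},{"dx": 4.9,"dy": -1,"dz": 9,"ax": 0,"ay": 0,"az": -10},{"dx": 4.9,"dy": -1,"dz": 9,"ax": 0,"ay": 0,"az": -10},{"dx": 4.9,"dy": -1,"dz": 9,"ax": 0,"ay": 0,"az": -10}]'

```text
time_s: 2.03
tcp_pos: [0.4715, 0.1936, 0.312]
orientation: [-0.089, 0.996, 0.001, 0.002]
wrist_force: [0.7, 0.1, 0.1]
grip_width: 1.006
gripper_force: 0.0
```

Run:
```python
from h import *
go([.470,.193,.281],100)
```

```text
t 2.0333 tcp [0.4715 0.1936 0.312 ]
shift cm [ 0.17 -0.04  3.1 ]
tool y deg 100.22 tool z [ 0.0041  0.0023 -1.    ]
turn deg [0.09 0.25 0.22]
```

Call:
drive_tool --plan '[{"dx": 0,"dy": 0,"dz": 1.5,"ax": 0,"ay": 0,"az": 0},{"dx": 0,"dy": 0,"dz": 3.1,"ax": 0,"ay": 0,"az": 0},{"dx": 0,"dy": 0,"dz": 3.1,"ax": 0,"ay": 0,"az": 0},{"dx": 0,"dy": 0,"dz": 3.1,"ax": 0,"ay": 0,"az": 0},{"dx": 0,"dy": 0,"dz": 3.1,"ax": 0,"ay": 0,"az": 0}]'

```text
time_s: 2.45
tcp_pos: [0.471, 0.1929, 0.2802]
orientation: [-0.089, 0.996, 0.001, 0.001]
wrist_force: [0.6, 0.5, 0.2]
grip_width: 1.002
gripper_force: 0.0
```

Call:
drive_tool --plan '[{"dx": 0,"dy": 0,"dz": 0,"ax": 0,"ay": 0,"az": 0},{"dx": 0,"dy": 0,"dz": 0,"ax": 0,"ay": 0,"az": 0},{"dx": 0,"dy": 0,"dz": 0,"ax": 0,"ay": 0,"az": 0},{"dx": 0,"dy": 0,"dz": 0,"ax": 0,"ay": 0,"az": 0},{"dx": 0,"dy": 0,"dz": 0,"ax": 0,"ay": 0,"az": 0},{"dx": 0,"dy": 0,"dz": 0,"ax": 0,"ay": 0,"az": 0},{"dx": 0,"dy": 0,"dz": 0,"ax": 0,"ay": 0,"az": 0},{"dx": 0,"dy": 0,"dz": 0,"ax": 0,"ay": 0,"az": 0}]' --grip 1

```text
time_s: 3.12
tcp_pos: [0.4703, 0.1925, 0.2787]
orientation: [-0.089, 0.996, 0.0, -0.0]
wrist_force: [-0.4, -1.0, -0.8]
grip_width: 0.478
gripper_force: 0.0
```

Call:
drive_tool --plan '[{"dx": 0,"dy": 0,"dz": 0,"ax": 0,"ay": 0,"az": 0},{"dx": 0,"dy": 0,"dz": 0,"ax": 0,"ay": 0,"az": 0},{"dx": 0,"dy": 0,"dz": 0,"ax": 0,"ay": 0,"az": 0},{"dx": 0,"dy": 0,"dz": 0,"ax": 0,"ay": 0,"az": 0},{"dx": 0,"dy": 0,"dz": 0,"ax": 0,"ay": 0,"az": 0},{"dx": 0,"dy": 0,"dz": 0,"ax": 0,"ay": 0,"az": 0}]'

```text
time_s: 3.62
tcp_pos: [0.4702, 0.1925, 0.2787]
orientation: [-0.089, 0.996, 0.0, -0.0]
wrist_force: [0.5, 0.6, -0.2]
grip_width: 0.292
gripper_force: 30.0
```

Call:
drive_tool --plan '[{"dx": 0,"dy": 0,"dz": -1,"ax": 0,"ay": 0,"az": 0},{"dx": 0,"dy": 0,"dz": -3,"ax": 0,"ay": 0,"az": 0},{"dx": 0,"dy": 0,"dz": -6,"ax": 0,"ay": 0,"az": 0},{"dx": 0,"dy": 0,"dz": -6,"ax": 0,"ay": 0,"az": 0}]'

```text
time_s: 3.95
tcp_pos: [0.4719, 0.1931, 0.3441]
orientation: [-0.089, 0.996, 0.002, 0.005]
wrist_force: [0.5, 0.7, 0.0]
grip_width: 0.294
gripper_force: 30.0
```

Run:
```python
from h import *
go([.455,-.207,.32],100)
```

```text
t 3.95 tcp [0.4719 0.1931 0.3441]
shift cm [  8.75 -39.09   2.21]
tool y deg 100.17 tool z [ 0.0086  0.0045 -1.    ]
turn deg [0.17 0.53 0.17]
```

Call:
drive_tool --plan '[{"dx": 0.5,"dy": -2,"dz": 0,"ax": 0,"ay": 0,"az": 0},{"dx": 1,"dy": -5,"dz": 0,"ax": 0,"ay": 0,"az": 0},{"dx": 2,"dy": -9,"dz": 0.5,"ax": 0,"ay": 0,"az": 0},{"dx": 3,"dy": -13,"dz": 1,"ax": 0,"ay": 0,"az": 0},{"dx": 4,"dy": -17,"dz": 1,"ax": 0,"ay": 0,"az": 0},{"dx": 5,"dy": -21,"dz": 1,"ax": 0,"ay": 0,"az": 0},{"dx": 6,"dy": -25,"dz": 1.5,"ax": 0,"ay": 0,"az": 0},{"dx": 7,"dy": -29,"dz": 2,"ax": 0,"ay": 0,"az": 0},{"dx": 8,"dy": -33,"dz": 2,"ax": 0,"ay": 0,"az": 0},{"dx": 8.7,"dy": -37,"dz": 2,"ax": 0,"ay": 0,"az": 0}]'

```text
time_s: 4.78
tcp_pos: [0.449, -0.1891, 0.3191]
orientation: [-0.089, 0.996, 0.0, -0.0]
wrist_force: [0.9, 0.1, -0.8]
grip_width: 0.291
gripper_force: 30.0
```

Call:
drive_tool --plan '[{"dx": 0,"dy": -2,"dz": 0,"ax": 0,"ay": 0,"az": 0},{"dx": 0,"dy": -2,"dz": 0,"ax": 0,"ay": 0,"az": 0},{"dx": 0,"dy": -2,"dz": 0,"ax": 0,"ay": 0,"az": 0},{"dx": 0,"dy": -2,"dz": 0,"ax": 0,"ay": 0,"az": 0},{"dx": 0,"dy": -2,"dz": 0,"ax": 0,"ay": 0,"az": 0},{"dx": 0,"dy": -2,"dz": 0,"ax": 0,"ay": 0,"az": 0}]'

```text
time_s: 5.28
tcp_pos: [0.4538, -0.2053, 0.3187]
orientation: [-0.09, 0.996, 0.0, -0.0]
wrist_force: [-0.7, -0.4, 0.0]
grip_width: 0.297
gripper_force: 30.0
```

Run:
```python
from h import *
c,p,d=shot("wrist","w2");np.savez("pics/w2",d=d,p=p,**c)
go([.455,-.207,.32],100)
s=bot.state();r=R.from_quat(s["orientation"])
print("pinch->img",project(c,"wrist",s["tcp_pos"]+r.apply([0,0,.164])), "hole",project(c,"wrist",s["tcp_pos"]+r.apply([-.066,0,.164])))
cs,ps,ds=shot("scene");np.savez("pics/s2",d=ds,p=ps,**cs)
u,v=project(cs,"scene",[.51,-.2,.08])[0].astype(int);print(u,v)
im=np.hstack([cv2.resize(p[60:300,180:480],None,fx=1.6,fy=1.6),cv2.resize(ps[v-60:v+60,u-50:u+50],None,fx=3.2,fy=3.2)])
cv2.imwrite("pics/c2.png",im);print(im.shape)
```

```text
t 5.3333 tcp [ 0.4538 -0.2054  0.3188]
shift cm [-0.09 -0.18 -0.12]
tool y deg 100.33 tool z [-0.e+00  6.e-04 -1.e+00]
turn deg [0.04 0.   0.33]
pinch->img [[318.93100852 261.99382323]] hole [[319.09249484 355.72128021]]
295 136
(384, 800, 3)
```

View pics/c2.png

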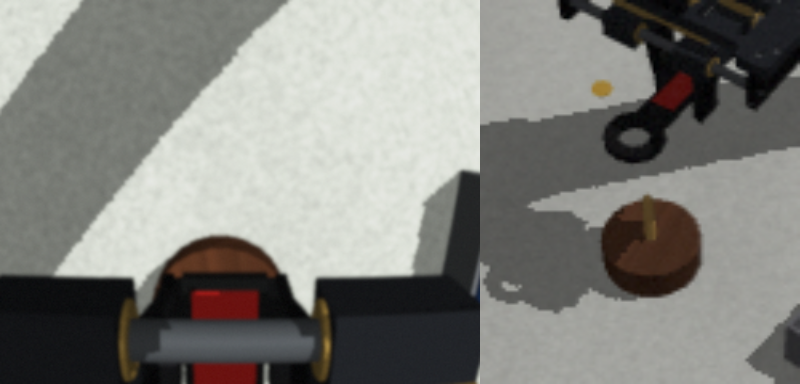

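The scene crop (right) shows the ring held level in the grip at scene (294,118), with the post tip near (297,137). The wrist view hides the ring. I'll triangulate both using the fixed cameras.

```bash
cat > post.py <<'E'
from h import *
def tri(a,b):
    (o1,v1),(o2,v2)=a,b;A=np.c_[v1[0],-v2[0]];t=np.linalg.lstsq(A,o2-o1,rcond=None)[0]
    P,Q=o1+t[0]*v1[0],o2+t[1]*v2[0];return (P+Q)/2,np.linalg.norm(P-Q)
def hole(c,n,p,z,guess):
    u,v=project(c,n,guess)[0];S=6;w=22
    x0,y0=int(u)-w,int(v)-w
    g=cv2.resize(p[y0:y0+2*w,x0:x0+2*w],None,fx=S,fy=S,interpolation=cv2.INTER_CUBIC).max(2)
    m=(g<70).astype(np.uint8)
    cs,h=cv2.findContours(m,cv2.RETR_CCOMP,cv2.CHAIN_APPROX_NONE)
    out=[]
    for q,hh in zip(cs,h[0]):
        if hh[3]>=0 and cv2.contourArea(q)>300:
            M=cv2.moments(q);uv=np.array([M["m10"],M["m01"]])/M["m00"];uv=(uv+.5)/S-.5+[x0,y0]
            out.append((uv.round(2),cv2.contourArea(q)/S/S,onplane(c,n,uv,z)[0].round(4)))
    return out
E
python3 - <<'E'
from post import *
f=np.load("pics/s2.npz");c={k:f[k] for k in("T","cx","cy","fovy")};p=f["p"]
g=[.52,-.195,.157]
print("scene hole",hole(c,"scene",p,.152,g))
ct,pt,dt=shot("top");np.savez("pics/t2",d=dt,p=pt,**ct)
print("top hole",hole(ct,"top",pt,.152,g))
# base top face: brown mask in both, from the starting pictures
for n,cc in(("scene",c),("top",ct)):
    q=cv2.imread(f"pics/{n}0.png");u,v=project(cc,n,[.51,-.198,.03])[0].astype(int);S=6;w=28
    k=q[v-w:v+w,u-w:u+w];k=cv2.resize(k,None,fx=S,fy=S,interpolation=cv2.INTER_CUBIC)
    cv2.imwrite(f"pics/b_{n}.png",k);print(n,u-w,v-w)
a,b=cv2.imread("pics/b_scene.png"),cv2.imread("pics/b_top.png")
cv2.imwrite("pics/b.png",np.hstack([a,b]))
E
```

```text
scene hole [(array([292.79, 118.43]), 36.22222222222222, array([ 0.5156, -0.1977,  0.152 ])), (array([305.4 , 104.23]), 69.41666666666667, array([ 0.461 , -0.2103,  0.152 ]))]
top hole []
scene 269 121
top 358 217
```

View pics/b.png

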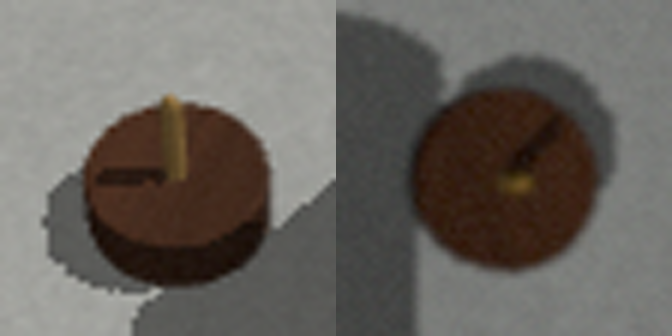

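Run:
```python
from post import *
L=lambda n:(lambda f:({k:f[k] for k in("T","cx","cy","fovy")},f["p"],f["d"]))(np.load(f"pics/{n}.npz"))
c,p,d=L("s2");ct,pt,dt=L("t2")
S=lambda x,y:(np.array([x,y])+.5)/6-.5+[269,121]
T=lambda x,y:(np.array([x,y])+.5)/6-.5+[358,217]
print("scene tip",onplane(c,"scene",S(170,100),.08)," foot",onplane(c,"scene",S(175,178),.03)," ell",onplane(c,"scene",S(177.5,175),.03))
print("top post",onplane(ct,"top",T(180,183),.06),"circ",onplane(ct,"top",T(169,178),.028))
for z in(.152,.157):print("hole scene",onplane(c,"scene",(292.79,118.43),z))
# wrist w1 estimate of base: brown mask
w,pw,dw=L("w1");C=cloud(w,"wrist",dw)
print("w1 base z~.03:",np.nanmean(C[150:205,40:95][(abs(C[150:205,40:95,2]-.03)<.006)],axis=0))
# tag depth in scene view
Cs=cloud(c,"scene",d);m=(np.linalg.norm(Cs[...,:2]-[.517,-.196],axis=2)<.03)&(Cs[...,2]>.12);print("ring pts z",np.percentile(Cs[m][:,2],[5,50,95]),"centroid",Cs[m].mean(0),m.sum())
m=(np.linalg.norm(Cs[...,:2]-[.509,-.197],axis=2)<.05)&(abs(Cs[...,2]-.03)<.004);print("base z",Cs[m].mean(0))
```

```text
scene tip [[ 0.50858936 -0.19659603  0.08      ]]  foot [[ 0.51000834 -0.19600438  0.03      ]]  ell [[ 0.5080399  -0.19645409  0.03      ]]
top post [[ 0.50644788 -0.19635107  0.06      ]] circ [[ 0.50800075 -0.19627212  0.028     ]]
hole scene [[ 0.51558984 -0.19767505  0.152     ]]
hole scene [[ 0.5187056  -0.19388518  0.157     ]]
w1 base z~.03: [ 0.50707367 -0.19029129  0.02978044]
ring pts z [0.15813437 0.31507307 0.44093596] centroid [ 0.50232046 -0.19269536  0.29093539] 601
base z [ 0.51042442 -0.19421012  0.03013569]
```

Call:
drive_tool --plan '[{"dx": 0.6,"dy": -0.1,"dz": 1,"ax": 0,"ay": 0,"az": 0},{"dx": 1.1,"dy": -0.1,"dz": 3,"ax": 0,"ay": 0,"az": 0},{"dx": 1.1,"dy": -0.1,"dz": 5,"ax": 0,"ay": 0,"az": 0},{"dx": 1.1,"dy": -0.1,"dz": 6,"ax": 0,"ay": 0,"az": 0},{"dx": 1.1,"dy": -0.1,"dz": 6,"ax": 0,"ay": 0,"az": 0},{"dx": 1.1,"dy": -0.1,"dz": 6,"ax": 0,"ay": 0,"az": 0},{"dx": 1.1,"dy": -0.1,"dz": 6,"ax": 0,"ay": 0,"az": 0}]'

```text
time_s: 6.02
tcp_pos: [0.4436, -0.2098, 0.2595]
orientation: [-0.089, 0.996, -0.0, 0.001]
wrist_force: [0.8, 0.4, -0.3]
grip_width: 0.291
gripper_force: 30.0
```

Run:
```python
from post import *
cs,ps,ds=shot("scene")
s=bot.state();r=R.from_quat(s["orientation"]);H=s["tcp_pos"]+r.apply([-.066,0,.162]);print("kin hole",H.round(4),s["tcp_pos"].round(4))
print(hole(cs,"scene",ps,H[2],H))
u,v=project(cs,"scene",[.51,-.2,.08])[0].astype(int)
cv2.imwrite("pics/c3.png",cv2.resize(ps[v-40:v+40,u-40:u+40],None,fx=6,fy=6,interpolation=cv2.INTER_CUBIC))
```

```text
kin hole [ 0.5088 -0.1982  0.0978] [ 0.4436 -0.2098  0.2597]
[(array([297.52, 145.17]), 31.23611111111111, array([ 0.5356, -0.1646,  0.0978])), (array([296.11, 132.4 ]), 38.208333333333336, array([ 0.5091, -0.1976,  0.0978])), (array([307.6 , 118.79]), 60.236111111111114, array([ 0.4559, -0.2103,  0.0978]))]
```

View pics/c3.png

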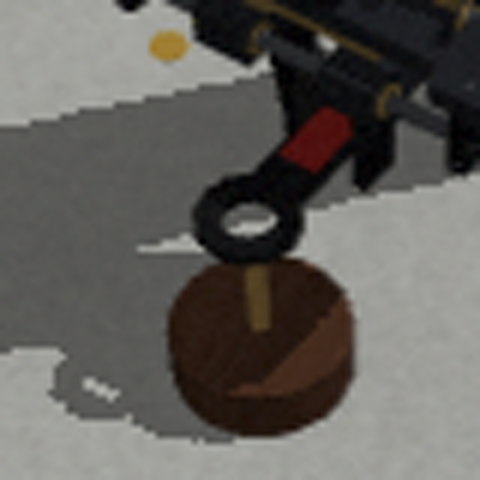

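The ring is right above the post (hole at (0.509, -0.198), post at (0.508, -0.196)). Lowering.

Call:
drive_tool --plan '[{"dx": 0,"dy": 0.1,"dz": 0.5,"ax": 0,"ay": 0,"az": 0},{"dx": 0,"dy": 0.1,"dz": 1.5,"ax": 0,"ay": 0,"az": 0},{"dx": 0,"dy": 0.1,"dz": 2.5,"ax": 0,"ay": 0,"az": 0},{"dx": 0,"dy": 0.1,"dz": 3.5,"ax": 0,"ay": 0,"az": 0},{"dx": 0,"dy": 0.1,"dz": 4.5,"ax": 0,"ay": 0,"az": 0},{"dx": 0,"dy": 0.1,"dz": 5.5,"ax": 0,"ay": 0,"az": 0},{"dx": 0,"dy": 0.1,"dz": 6.1,"ax": 0,"ay": 0,"az": 0},{"dx": 0,"dy": 0.1,"dz": 6.1,"ax": 0,"ay": 0,"az": 0},{"dx": 0,"dy": 0.1,"dz": 6.1,"ax": 0,"ay": 0,"az": 0}]'

```text
time_s: 6.82
tcp_pos: [0.4427, -0.2088, 0.1972]
orientation: [-0.089, 0.996, 0.0, -0.001]
wrist_force: [-0.1, -0.6, -0.3]
grip_width: 0.292
gripper_force: 30.0
```

Run:
```python
from post import *
cs,ps,ds=shot("scene")
s=bot.state();r=R.from_quat(s["orientation"]);H=s["tcp_pos"]+r.apply([-.066,0,.162]);print("kin hole",H.round(4),s["wrist_force"].round(2),s["moment"].round(2))
u,v=project(cs,"scene",[.51,-.2,.05])[0].astype(int)
cv2.imwrite("pics/c4.png",cv2.resize(ps[v-40:v+40,u-40:u+40],None,fx=6,fy=6,interpolation=cv2.INTER_CUBIC))
```

```text
kin hole [ 0.5078 -0.1971  0.0356] [-0.15 -0.79 -0.28] [-0.    0.01  0.02]
```

View pics/c4.png

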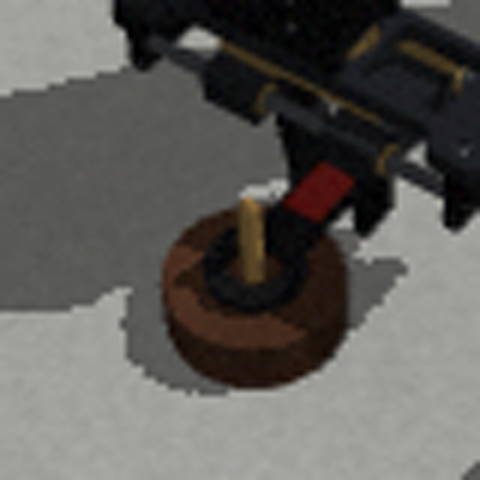

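The ring encircles the post at (252,265) in the crop. Lowering the last 2 mm and releasing.

Call:
drive_tool --plan '[{"dx": 0,"dy": 0,"dz": 0.2,"ax": 0,"ay": 0,"az": 0},{"dx": 0,"dy": 0,"dz": 0.2,"ax": 0,"ay": 0,"az": 0},{"dx": 0,"dy": 0,"dz": 0.2,"ax": 0,"ay": 0,"az": 0}]'

```text
time_s: 7.12
tcp_pos: [0.4429, -0.2087, 0.196]
orientation: [-0.089, 0.996, -0.0, 0.0]
wrist_force: [0.8, -0.3, -0.3]
grip_width: 0.29
gripper_force: 30.0
```

Call:
drive_tool --plan '[{"dx": 0,"dy": 0,"dz": 0,"ax": 0,"ay": 0,"az": 0},{"dx": 0,"dy": 0,"dz": 0,"ax": 0,"ay": 0,"az": 0},{"dx": 0,"dy": 0,"dz": 0,"ax": 0,"ay": 0,"az": 0},{"dx": 0,"dy": 0,"dz": 0,"ax": 0,"ay": 0,"az": 0},{"dx": 0,"dy": 0,"dz": 0,"ax": 0,"ay": 0,"az": 0},{"dx": 0,"dy": 0,"dz": 0,"ax": 0,"ay": 0,"az": 0},{"dx": 0,"dy": 0,"dz": 0,"ax": 0,"ay": 0,"az": 0},{"dx": 0,"dy": 0,"dz": 0,"ax": 0,"ay": 0,"az": 0}]' --grip 0

```text
time_s: 7.78
tcp_pos: [0.4428, -0.2087, 0.1957]
orientation: [-0.089, 0.996, 0.0, -0.0]
wrist_force: [0.3, 0.2, 0.4]
grip_width: 0.814
gripper_force: 0.0
```

Call:
drive_tool --plan '[{"dx": 0,"dy": 0,"dz": -1,"ax": 0,"ay": 0,"az": 0},{"dx": 0,"dy": 0,"dz": -3,"ax": 0,"ay": 0,"az": 0},{"dx": 0,"dy": 0,"dz": -6,"ax": 0,"ay": 0,"az": 0},{"dx": 0,"dy": 0,"dz": -10,"ax": 0,"ay": 0,"az": 0},{"dx": 0,"dy": 0,"dz": -14,"ax": 0,"ay": 0,"az": 0},{"dx": 0,"dy": 0,"dz": -18,"ax": 0,"ay": 0,"az": 0},{"dx": 0,"dy": 0,"dz": -20,"ax": 0,"ay": 0,"az": 0},{"dx": 0,"dy": 0,"dz": -20,"ax": 0,"ay": 0,"az": 0}]'

```text
time_s: 8.45
tcp_pos: [0.4436, -0.2096, 0.4017]
orientation: [-0.089, 0.996, -0.002, 0.005]
wrist_force: [0.7, -0.4, 0.3]
grip_width: 1.0
gripper_force: 0.0
```

Run:
```python
from post import *
cs,ps,ds=shot("scene")
Cs=cloud(cs,"scene",ds)
u,v=project(cs,"scene",[.51,-.2,.05])[0].astype(int)
# red patch on tag: position and height
b,g,r=[ps[...,i].astype(int) for i in range(3)]
m=(r>2*g)&(r>60)&(b<80)&(np.linalg.norm(Cs[...,:2]-[.46,-.205],axis=2)<.045)
P=Cs[m];print("patch",m.sum(),np.median(P,axis=0),P[:,2].min(),P[:,2].max())
A=np.c_[P[:,:2],np.ones(len(P))];k=np.linalg.lstsq(A,P[:,2],rcond=None)[0];print("slope",k[:2])
go([.52,.20,.40],90)
cv2.imwrite("pics/c5.png",cv2.resize(ps[v-40:v+40,u-40:u+40],None,fx=6,fy=6,interpolation=cv2.INTER_CUBIC))
```

```text
patch 106 [ 0.45137768 -0.20774322  0.03652673] 0.03322337405633191 0.03967861066072942
slope [-0.00112726  0.02834489]
t 8.5 tcp [ 0.443  -0.2091  0.3989]
shift cm [-14.81  38.9   -0.12]
tool y deg 100.18 tool z [ 0.0064 -0.0015 -1.    ]
turn deg [-0.12  0.36 10.18]
```

View pics/c5.png

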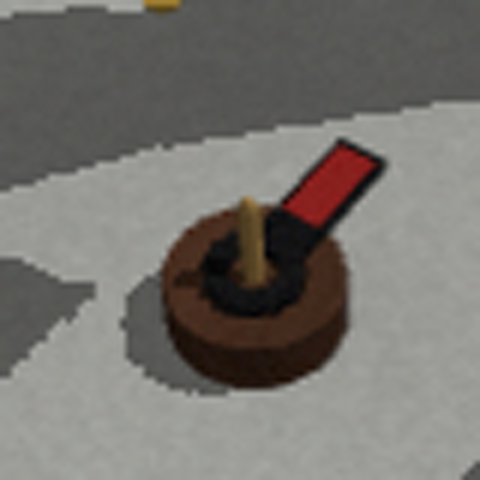

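Tag is flat on the base, top face at about 0.036 m, with the post through the ring. Now back to look at the cap.

Call:
drive_tool --plan '[{"dx": -1,"dy": 2,"dz": 0,"ax": 0,"ay": 0,"az": 0},{"dx": -2,"dy": 5,"dz": 0,"ax": 0,"ay": 0,"az": 0},{"dx": -3.5,"dy": 9,"dz": 0,"ax": 0,"ay": 0,"az": 1},{"dx": -5,"dy": 13,"dz": 0,"ax": 0,"ay": 0,"az": 2},{"dx": -6.5,"dy": 17,"dz": 0,"ax": 0,"ay": 0,"az": 4},{"dx": -8,"dy": 21,"dz": 0,"ax": 0,"ay": 0,"az": 6},{"dx": -9.5,"dy": 25,"dz": 0,"ax": 0,"ay": 0,"az": 8},{"dx": -11,"dy": 29,"dz": 0,"ax": 0,"ay": 0,"az": 9},{"dx": -12.5,"dy": 33,"dz": 0,"ax": 0,"ay": 0,"az": 10},{"dx": -14,"dy": 37,"dz": 0,"ax": 0,"ay": 0,"az": 10}]'

```text
time_s: 9.33
tcp_pos: [0.513, 0.1737, 0.3944]
orientation: [-0.001, 1.0, -0.001, -0.001]
wrist_force: [0.7, -0.3, -0.3]
grip_width: 0.998
gripper_force: 0.0
```

Call:
drive_tool --plan '[{"dx": -0.3,"dy": 1,"dz": 0,"ax": 0,"ay": 0,"az": 0},{"dx": -0.3,"dy": 1,"dz": 0,"ax": 0,"ay": 0,"az": 0},{"dx": -0.3,"dy": 1,"dz": 0,"ax": 0,"ay": 0,"az": 0},{"dx": -0.3,"dy": 1,"dz": 0,"ax": 0,"ay": 0,"az": 0},{"dx": -0.3,"dy": 1,"dz": 0,"ax": 0,"ay": 0,"az": 0},{"dx": -0.3,"dy": 1,"dz": 0,"ax": 0,"ay": 0,"az": 0}]'

```text
time_s: 9.83
tcp_pos: [0.5166, 0.1802, 0.3957]
orientation: [-0.0, 1.0, -0.0, -0.0]
wrist_force: [-0.1, -0.7, -0.4]
grip_width: 1.001
gripper_force: 0.0
```

Run:
```python
from h import *
c,p,d=shot("wrist");np.savez("pics/w3",d=d,p=p,**c)
s=bot.state();print(s["joints"].round(3),s["tcp_pos"],s["dq"].round(3).max())
u,v=project(c,"wrist",[.53,.2,.11])[0].astype(int);print(u,v)
x0,y0=u-75,v-60
cv2.imwrite("pics/c6.png",cv2.resize(p[y0:y0+120,x0:x0+150],None,fx=5,fy=5,interpolation=cv2.INTER_CUBIC));print(x0,y0)
```

```text
[-0.437  0.269  0.028  1.852 -0.009  1.021  1.167] [0.51658272 0.18047557 0.39579356] 0.002
341 215
266 155
```

View pics/c6.png

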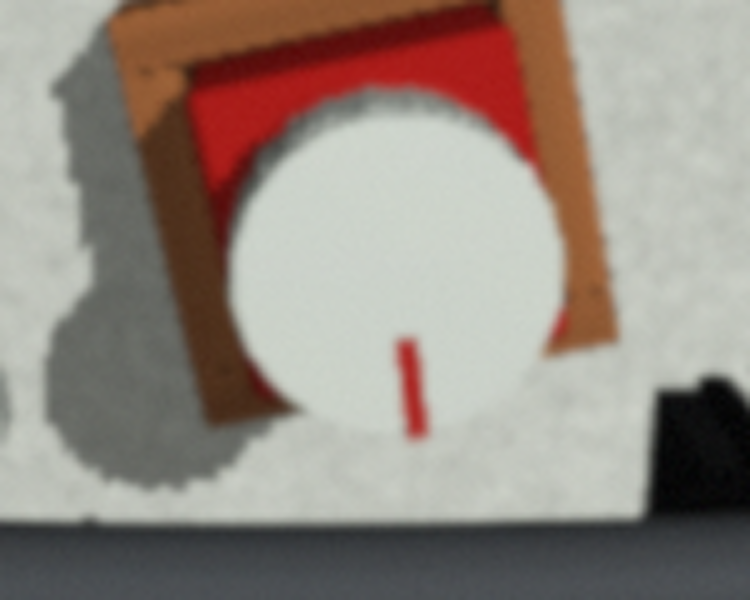

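The cap is bare. Its top circle centre is at crop (398,272) and the red stripe runs to (417,438), about 7° in world; the white mark is hidden under the cap's right side. I'll measure the cap, stripe and brace angle, and look for the mark in the scene view.

Run:
```python
from h import *
L=lambda n:(lambda f:({k:f[k] for k in("T","cx","cy","fovy")},f["p"],f["d"]))(np.load(f"pics/{n}.npz"))
c,p,d=L("w3");C=cloud(c,"wrist",d)
near=np.linalg.norm(C[...,:2]-[.53,.203],axis=2)<.05
b,g,r=[p[...,i].astype(int) for i in range(3)]
top=near&(abs(C[...,2]-.114)<.006)
print("top z",np.median(C[top][:,2]),top.sum())
P=onplane(c,"wrist",np.stack(np.meshgrid(range(640),range(400)),-1).reshape(-1,2),.114).reshape(400,640,3)
cs,_=cv2.findContours(top.astype(np.uint8),cv2.RETR_EXTERNAL,cv2.CHAIN_APPROX_NONE);q=max(cs,key=cv2.contourArea)[:,0]
(x,y),rad=cv2.minEnclosingCircle((P[q[:,1],q[:,0],:2]*1000).astype(np.float32));print("cap",x,y,"r",rad)
A=P[q[:,1],q[:,0],:2]*1000;k=np.linalg.lstsq(np.c_[2*A,np.ones(len(A))],(A**2).sum(1),rcond=None)[0];print("circle fit",k[:2],np.sqrt(k[2]+k[:2]@k[:2]))
st=top&(r>110)&(g<90)&(b<90);S=P[st][:,:2]*1000;u=np.linalg.svd(S-S.mean(0))[2][0];t=S.mean(0)-k[:2]
print("stripe from centre",np.degrees(np.arctan2(t[1],t[0])),"pca",np.degrees(np.arctan2(u[1],u[0]))%180,st.sum())
# brace top
br=(abs(C[...,2]-.04)<.005)&(np.linalg.norm(C[...,:2]-[.53,.203],axis=2)<.085)
B=(C[br][:,:2]*1000).astype(np.float32);print("brace",cv2.minAreaRect(B))
# mark in the scene view (cap bare), hunted on the shoulder
cs_,ps,ds=shot("scene");Cs=cloud(cs_,"scene",ds)
for a in (58,63,68,73,78,83):
    m=np.array([k[0]/1000+.033*np.cos(np.radians(a)),k[1]/1000+.033*np.sin(np.radians(a)),.072])
    w=project(cs_,"scene",m)[0];i=w.round().astype(int);print(a,w.round(1),ps[i[1],i[0]],Cs[i[1],i[0]].round(3))
u,v=project(cs_,"scene",[.53,.203,.08])[0].astype(int)
cv2.imwrite("pics/c7.png",cv2.resize(ps[v-35:v+35,u-35:u+35],None,fx=8,fy=8,interpolation=cv2.INTER_CUBIC));print(u-35,v-35)
```

```text
top z 0.11480878117964949 3457
cap 523.2984619140625 202.44679260253906 r 31.26388168334961
circle fit [522.96811421 202.40434179] 29.733275215089588
stripe from centre 8.927250878454972 pca 8.510632664825174 52
brace ((523.501708984375, 202.67617797851562), (99.52346801757812, 100.20928955078125), 12.35854434967041)
58 [424.3 253.6] [ 73  77 155] [0.542 0.231 0.073]
63 [425.5 253.3] [124 129 168] [0.538 0.232 0.074]
68 [426.7 252.8] [178 184 182] [0.537 0.234 0.075]
73 [427.9 252.3] [111 115 165] [0.53  0.233 0.069]
78 [428.9 251.7] [ 77  79 157] [0.532 0.236 0.074]
83 [429.9 250.9] [ 75  79 154] [0.526 0.235 0.071]
382 205
```

View pics/c7.png

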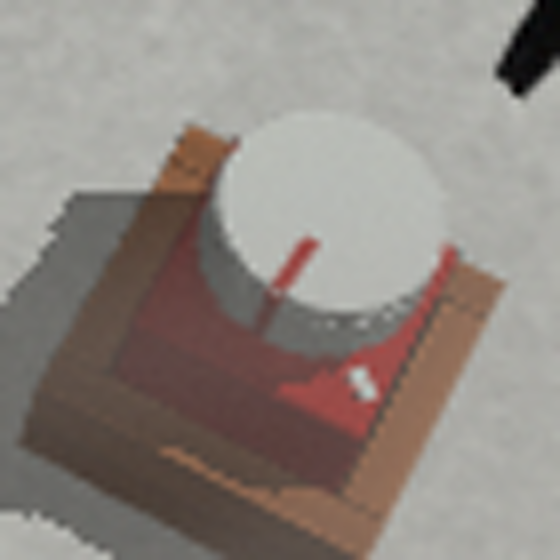

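The mark is visible at crop (362,384), world 68°, which matches brace angle 12.4° + 55°. The stripe is at 8.7°, so about 59° of turn is needed. The cap centre is (0.523, 0.2025). I'll grip with yaw 60° and turn to 120°.

Call:
drive_tool --plan '[{"dx": -0.3,"dy": 1,"dz": 1,"ax": 0,"ay": 0,"az": 5},{"dx": -0.7,"dy": 2.2,"dz": 3,"ax": 0,"ay": 0,"az": 11},{"dx": -0.7,"dy": 2.2,"dz": 5,"ax": 0,"ay": 0,"az": 18},{"dx": -0.7,"dy": 2.2,"dz": 7.5,"ax": 0,"ay": 0,"az": 25},{"dx": -0.7,"dy": 2.2,"dz": 9,"ax": 0,"ay": 0,"az": 30},{"dx": -0.7,"dy": 2.2,"dz": 9,"ax": 0,"ay": 0,"az": 30},{"dx": -0.7,"dy": 2.2,"dz": 9,"ax": 0,"ay": 0,"az": 30},{"dx": -0.7,"dy": 2.2,"dz": 9,"ax": 0,"ay": 0,"az": 30},{"dx": -0.7,"dy": 2.2,"dz": 9,"ax": 0,"ay": 0,"az": 30}]'

```text
time_s: 10.68
tcp_pos: [0.5241, 0.204, 0.3073]
orientation: [0.257, 0.966, 0.001, 0.001]
wrist_force: [0.3, -1.3, -0.8]
grip_width: 1.002
gripper_force: 0.0
```

Run:
```python
from h import *
go([.5232,.2025,.266],60)
```

```text
t 10.6833 tcp [0.5241 0.204  0.3073]
shift cm [ 0.01 -0.18  4.13]
tool y deg 60.24 tool z [ 0.0025  0.0014 -1.    ]
turn deg [0.14 0.08 0.24]
```

Call:
drive_tool --plan '[{"dx": 0,"dy": -0.1,"dz": 1,"ax": 0,"ay": 0,"az": 0},{"dx": 0,"dy": -0.1,"dz": 2.5,"ax": 0,"ay": 0,"az": 0},{"dx": 0,"dy": -0.1,"dz": 4.1,"ax": 0,"ay": 0,"az": 0},{"dx": 0,"dy": -0.1,"dz": 4.1,"ax": 0,"ay": 0,"az": 0},{"dx": 0,"dy": -0.1,"dz": 4.1,"ax": 0,"ay": 0,"az": 0},{"dx": 0,"dy": -0.1,"dz": 4.1,"ax": 0,"ay": 0,"az": 0}]'

```text
time_s: 11.18
tcp_pos: [0.5234, 0.2031, 0.2654]
orientation: [0.257, 0.966, 0.0, 0.0]
wrist_force: [0.5, -0.5, -0.3]
grip_width: 1.0
gripper_force: 0.0
```

Run:
```python
from h import *
go([.5232,.2025,.266],60)
```

```text
t 11.1833 tcp [0.5234 0.2031 0.2654]
shift cm [-0.02 -0.06 -0.06]
tool y deg 60.19 tool z [ 1.1e-03  7.0e-04 -1.0e+00]
turn deg [0.06 0.04 0.19]
```

Call:
drive_tool --plan '[{"dx": 0,"dy": -0.05,"dz": 0,"ax": 0,"ay": 0,"az": 0},{"dx": 0,"dy": -0.05,"dz": 0,"ax": 0,"ay": 0,"az": 0},{"dx": 0,"dy": -0.05,"dz": 0,"ax": 0,"ay": 0,"az": 0},{"dx": 0,"dy": -0.05,"dz": 0,"ax": 0,"ay": 0,"az": 0},{"dx": 0,"dy": -0.05,"dz": 0,"ax": 0,"ay": 0,"az": 0},{"dx": 0,"dy": -0.05,"dz": 0,"ax": 0,"ay": 0,"az": 0},{"dx": 0,"dy": -0.05,"dz": 0,"ax": 0,"ay": 0,"az": 0},{"dx": 0,"dy": -0.05,"dz": 0,"ax": 0,"ay": 0,"az": 0}]' --grip 1

```text
time_s: 11.85
tcp_pos: [0.5228, 0.2027, 0.265]
orientation: [0.257, 0.966, 0.0, 0.0]
wrist_force: [-0.7, -0.6, 3.6]
grip_width: 0.684
gripper_force: 30.0
```

Run:
```python
from h import *
s=bot.state();print({k:np.round(s[k],2) for k in("wrist_force","moment","gripper_force","grip_width")});go([.5232,.2025,.266],60)
```

```text
{'wrist_force': array([-0.71, -0.61,  3.63]), 'moment': array([-0.1 ,  0.2 ,  0.06]), 'gripper_force': np.float64(30.0), 'grip_width': np.float64(0.68)}
t 11.85 tcp [0.5228 0.2027 0.265 ]
shift cm [-0.04  0.01 -0.1 ]
tool y deg 60.19 tool z [ 1.e-04  1.e-04 -1.e+00]
turn deg [0.01 0.   0.19]
```

Call:
drive_tool --plan '[{"dx": 0,"dy": 0,"dz": 0,"ax": 0,"ay": 0,"az": -2},{"dx": 0,"dy": 0,"dz": 0,"ax": 0,"ay": 0,"az": -5},{"dx": 0,"dy": 0,"dz": 0,"ax": 0,"ay": 0,"az": -8},{"dx": 0,"dy": 0,"dz": 0,"ax": 0,"ay": 0,"az": -11},{"dx": 0,"dy": 0,"dz": 0,"ax": 0,"ay": 0,"az": -14},{"dx": 0,"dy": 0,"dz": 0,"ax": 0,"ay": 0,"az": -17},{"dx": 0,"dy": 0,"dz": 0,"ax": 0,"ay": 0,"az": -20},{"dx": 0,"dy": 0,"dz": 0,"ax": 0,"ay": 0,"az": -20}]'

```text
time_s: 12.52
tcp_pos: [0.5229, 0.2027, 0.265]
orientation: [0.085, 0.996, 0.0, 0.0]
wrist_force: [-0.2, -0.6, 2.9]
grip_width: 0.682
gripper_force: 30.0
```

```bash
cat > chk.py <<'E'
from h import *
s=bot.state();print({k:np.round(s[k],2).tolist() for k in("wrist_force","moment","gripper_force","grip_width")},"j7",s["joints"][6].round(2));go([.5232,.2025,.265],120)
c,p,d=shot("scene");C=cloud(c,"scene",d);P=onplane(c,"scene",np.stack(np.meshgrid(range(640),range(400)),-1).reshape(-1,2),.114).reshape(400,640,3)
b,g,r=[p[...,i].astype(int) for i in range(3)]
red=(r>1.6*g)&(r>70);t=P[...,:2]-[.523,.2025];rr=np.hypot(t[...,0],t[...,1])
m=red&(rr<.028)&(abs(C[...,2]-.116)<.012)
q=t[m].mean(0) if m.any() else [0,0];print("stripe deg",np.degrees(np.arctan2(q[1],q[0])),"n",m.sum())
m=(rr<.02)&(C[...,2]>.105)&(C[...,2]<.17)&(p.min(2)>110);print("cap top z",np.median(C[m][:,2]) if m.any() else None,m.sum())
E
python3 chk.py
```

```text
{'wrist_force': [-0.18, -0.6, 2.86], 'moment': [0.0, 0.04, 0.12], 'gripper_force': 30.0, 'grip_width': 0.68} j7 0.97
t 12.5167 tcp [0.5229 0.2027 0.265 ]
shift cm [-0.03 -0.01 -0.  ]
tool y deg 80.23 tool z [ 5.e-04  5.e-04 -1.e+00]
turn deg [ 3.000e-02  3.000e-02 -3.977e+01]
stripe deg 30.520698666757923 n 7
cap top z 0.11469345274507625 104
```

Call:
drive_tool --plan '[{"dx": 0,"dy": 0,"dz": 0,"ax": 0,"ay": 0,"az": -3},{"dx": 0,"dy": 0,"dz": 0,"ax": 0,"ay": 0,"az": -6},{"dx": 0,"dy": 0,"dz": 0,"ax": 0,"ay": 0,"az": -10},{"dx": 0,"dy": 0,"dz": 0,"ax": 0,"ay": 0,"az": -14},{"dx": 0,"dy": 0,"dz": 0,"ax": 0,"ay": 0,"az": -18},{"dx": 0,"dy": 0,"dz": 0,"ax": 0,"ay": 0,"az": -22},{"dx": 0,"dy": 0,"dz": 0,"ax": 0,"ay": 0,"az": -26},{"dx": 0,"dy": 0,"dz": 0,"ax": 0,"ay": 0,"az": -30},{"dx": 0,"dy": 0,"dz": 0,"ax": 0,"ay": 0,"az": -30}]'

```text
time_s: 13.32
tcp_pos: [0.5232, 0.203, 0.2656]
orientation: [-0.176, 0.984, 0.0, 0.001]
wrist_force: [-0.2, 0.1, 5.5]
grip_width: 0.68
gripper_force: 30.0
```

```bash
python3 chk.py
```

```text
{'wrist_force': [-0.17, 0.14, 5.45], 'moment': [0.05, 0.12, -0.03], 'gripper_force': 30.0, 'grip_width': 0.68} j7 1.41
t 13.3167 tcp [0.5232 0.203  0.2656]
shift cm [ 0.02 -0.04  0.06]
tool y deg 110.24 tool z [ 0.0016  0.0011 -1.    ]
turn deg [ 0.02  0.11 -9.76]
stripe deg 61.175960551463696 n 7
cap top z 0.11527227869511891 29
```

Call:
drive_tool --plan '[{"dx": 0,"dy": 0,"dz": 0,"ax": 0,"ay": 0,"az": -3},{"dx": 0,"dy": 0,"dz": 0,"ax": 0,"ay": 0,"az": -6},{"dx": 0,"dy": 0,"dz": 0,"ax": 0,"ay": 0,"az": -9},{"dx": 0,"dy": 0,"dz": 0,"ax": 0,"ay": 0,"az": -9},{"dx": 0,"dy": 0,"dz": 0,"ax": 0,"ay": 0,"az": -9}]'

```text
time_s: 13.78
tcp_pos: [0.5231, 0.2029, 0.2656]
orientation: [-0.251, 0.968, 0.0, 0.001]
wrist_force: [-2.0, -0.5, 5.5]
grip_width: 0.683
gripper_force: 30.0
```

```bash
python3 chk.py
```

```text
{'wrist_force': [-1.97, -0.47, 5.52], 'moment': [-0.11, 0.14, 0.05], 'gripper_force': 30.0, 'grip_width': 0.68} j7 1.55
t 13.7833 tcp [0.5231 0.2029 0.2656]
shift cm [ 0.01 -0.03  0.06]
tool y deg 119.11 tool z [ 1.4e-03  7.0e-04 -1.0e+00]
turn deg [-0.01  0.09 -0.89]
stripe deg 69.93366717112401 n 7
cap top z 0.1151130993642252 38
```

Call:
drive_tool --plan '[{"dx": 0,"dy": 0,"dz": -0.2,"ax": 0,"ay": 0,"az": 0},{"dx": 0,"dy": 0,"dz": -0.4,"ax": 0,"ay": 0,"az": 0},{"dx": 0,"dy": 0,"dz": -0.6,"ax": 0,"ay": 0,"az": 0},{"dx": 0,"dy": 0,"dz": -0.6,"ax": 0,"ay": 0,"az": 0}]'

```text
time_s: 14.17
tcp_pos: [0.5226, 0.2026, 0.2707]
orientation: [-0.252, 0.968, 0.0, -0.0]
wrist_force: [-0.4, -0.7, -0.1]
grip_width: 0.682
gripper_force: 30.0
```

```bash
python3 chk.py
```

```text
{'wrist_force': [-0.42, -0.74, -0.08], 'moment': [0.09, -0.03, -0.01], 'gripper_force': 30.0, 'grip_width': 0.68} j7 1.55
t 14.1667 tcp [0.5226 0.2026 0.2707]
shift cm [-0.05 -0.04  0.57]
tool y deg 119.16 tool z [-3.e-04 -1.e-04 -1.e+00]
turn deg [ 0.01 -0.02 -0.84]
stripe deg 82.67940836410435 n 7
cap top z 0.12028163627995903 53
```

The lift force is about 0 N, so the cap is free and the jar has stayed down. Lifting on.

Call:
drive_tool --plan '[{"dx": 0,"dy": 0,"dz": -0.5,"ax": 0,"ay": 0,"az": 0},{"dx": 0,"dy": 0,"dz": -1,"ax": 0,"ay": 0,"az": 0},{"dx": 0,"dy": 0,"dz": -1.5,"ax": 0,"ay": 0,"az": 0},{"dx": 0,"dy": 0,"dz": -2,"ax": 0,"ay": 0,"az": 0},{"dx": 0,"dy": 0,"dz": -2.5,"ax": 0,"ay": 0,"az": 0},{"dx": 0,"dy": 0,"dz": -3,"ax": 0,"ay": 0,"az": 0},{"dx": 0,"dy": 0,"dz": -3,"ax": 0,"ay": 0,"az": 0},{"dx": 0,"dy": 0,"dz": -3,"ax": 0,"ay": 0,"az": 0},{"dx": 0,"dy": 0,"dz": -3,"ax": 0,"ay": 0,"az": 0},{"dx": 0,"dy": 0,"dz": -3,"ax": 0,"ay": 0,"az": 0}]'

```text
time_s: 15.05
tcp_pos: [0.5226, 0.2026, 0.3004]
orientation: [-0.252, 0.968, -0.0, -0.0]
wrist_force: [-0.2, -0.3, -0.5]
grip_width: 0.683
gripper_force: 30.0
```

```bash
python3 chk.py
python3 - <<'E'
from h import *
c,p,d=shot("scene");u,v=project(c,"scene",[.523,.203,.1])[0].astype(int)
x,y=project(c,"scene",[.5,-.2,.04])[0].astype(int)
cv2.imwrite("pics/c8.png",cv2.resize(np.hstack([p[v-40:v+40,u-40:u+40],p[y-40:y+40,x-40:x+40]]),None,fx=5,fy=5,interpolation=cv2.INTER_CUBIC))
E
```

```text
{'wrist_force': [-0.15, -0.29, -0.47], 'moment': [0.1, -0.02, 0.01], 'gripper_force': 30.0, 'grip_width': 0.68} j7 1.56
t 15.05 tcp [0.5226 0.2026 0.3004]
shift cm [-0.05 -0.04  3.54]
tool y deg 119.19 tool z [-6.e-04 -2.e-04 -1.e+00]
turn deg [ 0.01 -0.03 -0.81]
stripe deg -23.226308766933126 n 3
cap top z 0.14990225166013926 69
```

View pics/c8.png

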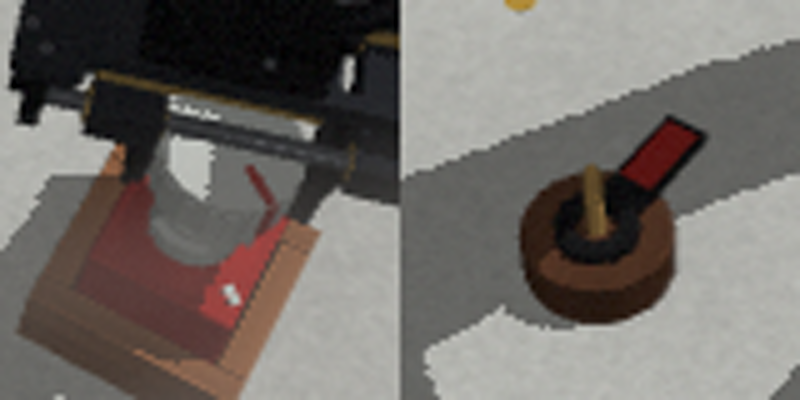

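The cap is held level with its top at 0.150 m, so its lower edge is about 18 mm above the rim. The jar is still in the block, and the tag is flat on the post.

```bash
python3 -c "
from plant import bot
print(bot.finish_job())"
```

```text
the job is handed in; nothing more can be done
None
```

I handed the job in at about 15 s with the tag flat on the post's base and let go, and the unscrewed cap held level about 18 mm above the jar's mouth; the hand-in returned no verdict.

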